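# Free a charger's hanger link with a forked spring-bar tool

## Task

Take the forked tool from its stand, straddle the steel spring bar on top of the charger with it, and push the bar's collar gently sideways against its spring until the hanger link springs up out of its socket; do not jam the tool hard against the bar, its stop or the charger, and keep the fingers off the bar. Put the tool back upright in its stand, then lift the freed link out and stand it upright, released, in the empty tray. Leave the tape roll, screwdriver and cup where they are.

Things in the scene. Friction and masses are not known exactly. Their poses are not given: they have to be found in the camera images.
- charger: black charger housing with a copper band, fixed, 164 x 224 mm, origin centre of underside, z up; top deck at z 65 mm. The spring bar lies along its y at x = 0, axis at z 81 mm. Along the bar from -y to +y: link socket (y -68 to -28), bare shaft, collar (an 18 mm disc, 4 mm thick, on the 6 mm shaft), coil spring, outer lug (y 55 to 63, top at z 89, 26 wide)
- socket (a point): centre of the link's open-topped dark steel socket, on the bar's axis; fixed to the charger at its (0, -48, 81) mm, same axes. Inside 34 (x) x 24 (y) mm; its y walls are 8 mm thick, 42 mm wide and reach 16 mm above this point, its x walls reach it. The bar runs through the +y wall into the link
- bar (a joint): spring bar's sideways travel along the charger's +y, m: 0 at rest (tip in the link), hard stop at 0.0155. Spring 2.5 N at 0 rising to 4.7 N at the stop, plus up to about 2 N friction. The tip leaves the link at 0.010 to 0.015 and the link springs up; let go, the bar springs back to 0 below it. Over 15 N between tool and bar or charger does damage
- shaft (a point): point on the bar's axis, fixed to the charger at its (0, 11, 81) mm, same axes: here the shaft is always bare, from 39 mm on its -y side (socket wall) to the collar. The collar's -y face, which is to be pushed towards +y, lies at rest anywhere from 8 to 24 mm on the +y side: it differs from charger to charger and is to be found by touch
- link: steel hanger link, about 70 g, upright, origin centre of underside, axes as the charger's. Foot 30 (x) x 20 (y) x 26 mm high with an 8 mm hole along y, 13 mm up, for the bar; grip plate 26 (x) x 12 (y) mm from 26 to 46 mm up, then an eye to 60 mm. Seated its origin is at z 69 mm, with 2 mm play in the socket; freed, spring lifters raise it to about 86 mm and it waits there, loose
- fork: forked tool, about 100 g, tines down; origin midway between the tine tips, z up along the tool. Two tines side by side along x, 20 mm over both, 6 mm thick (y), 9 mm apart, flared to about 13 mm at the tips; throat 15 mm above the tips. Flange 44 (x) x 32 (y) mm from 26 to 30 mm up; above it a wooden handle 24 (x) x 18 (y) mm, up to 84 mm. Same when turned half round about z
- stand: grey block, fixed, 80 (x) x 60 (y) x 50 mm high, origin at the centre of its underside, with an opening 30 (x) x 18 (y) mm in its top, clear down to the bench. The tool hangs in it by its flange, tines down, its origin then 24 mm above the bench, its x along the stand's x
- tray: empty blue tray, fixed, 160 (x) x 120 (y) mm, walls 28 mm high and 4 mm thick, floor about 4 mm thick, origin at the centre of its underside
- tape: bystander: yellow tape roll lying flat, 76 mm across, 24 mm high, origin at the centre of its underside
- screwdriver: bystander: screwdriver lying on the bench
- cup: bystander: white cup, 72 mm across, 80 mm high, origin at the centre of its underside
Things that resemble listed ones, but are neither listed nor needed, are in the scene too. Of the things that look like the fork, the middle-sized one is meant. What is shaped like the stand but blue is not meant.

How it is judged:
By the outcome, as a careful person would: the job done as asked, in the order asked, and still so for the second after the job is handed in, with the robot touching nothing.
It also fails if it takes over 72 s, if anything falls off the work surface, if the arm or the gripper's body presses on something with over 40 N, if the wrist force passes 120 N, or if a joint passes its speed limit or range.

## Robot

A 6-joint arm with a two-finger parallel gripper is mounted at the origin on the work surface. World frame = base frame: x ahead of the robot, y to its left, z up, the work surface at z = 0. Lengths are in m, angles in degrees, forces in N, time in s.
With the tool pointing down it reaches from about 0.375 to 0.9 m from the base axis. Payload 3.1 kg.
Tool frame: the origin (TCP) lies at the very end of the fingers, on their centre line; the grasp point (between the pads) lies behind it (bot.grip_depth is the z of the grasp point in the tool frame, in m); z points along the fingers, y is the direction in which the jaws open and shut (so a half turn about z gives the same grasp; the last joint's range is limited). The gripper opens to 87 mm and grips with 3 to 60 N. Pads are 19 mm wide; open, the fingers measure 117 mm over their backs; the gripper's body (75 mm by 190 mm) begins 51 mm behind the grasp point.
Start: joints at [-81.446, 30.224, 82.088, -0, 67.689, -10.227], TCP at [0.201, -0.592, 0.223] pointing down, gripper open.
Joint ranges: [-176.69, 176.69], [-43.24, 126.21], [12.49, 139.97], [-82, 262], [0, 151.66], [-163.58, 163.58]. Speed limits (degrees/s): [159.86, 159.86, 180, 180, 180, 180].

## Interface

Orientations are given as a 3x3 rotation matrix whose columns are the frame's x, y, z axes.
In Python, from rig import bot, vision gives the robot as it stands. The module is installed in compiled form; this text tells all that it offers.
- The arm moves only by the shell command python3 -m jog 'ROWS'. ROWS is JSON, a list of rows, each a list of 3 entries, a list of its own where there are three numbers: the shift along the tool's x, y, z in mm, then the turn, a rotation vector about the tool's x, y, z in degrees, then the closure, from 0 (fully open) to 1 (shut). In form: [[[dx, dy, dz], [wx, wy, wz], fingers], ...]. A call has 1 to 12 rows; each row is the pose to reach, as a shift and turn from the pose commanded when the call began, along the tool's axes at that moment; what a row does not reach only later rows make up. A row lasts 1/12 s, in which the tool goes at most 41.7 mm and 7.16 degrees, less where a joint would pass 70% of its speed; a pose out of reach is approached as far as the arm can. A call with a gripper value outside its range is refused whole. The fingers move at their own pace and stop on an object; the grip force is fixed at half the most. Time passes only in rows, so rows that repeat a pose let the fingers close. It gives the time, the measured TCP pose, the force and the opening at its end, in the units of the state.
- bot.read_state(): the state, without advancing time (a new reading comes with each control period).
- vision.capture(name): name is "scene" or "top" or "wrist"; returns the picture (480x640x3 uint8, red, green, blue); there is no depth.
- vision.camera_info(name): a dict with "intrinsics" (3x3 intrinsics, pixels), "camera_from_world" (4x4, takes a point from world to camera coordinates); the wrist camera has in their place "mount" (4x4, takes a point from camera to tool coordinates, whose origin is the TCP and whose axes are the flange's). Camera axes: x right, y up, looking along -z (the intrinsics and any distortion apply to the point x, -y, -z); pixel columns grow to the right and rows downward; lengths in m; the calibration is good to about 2 mm. A picture is of the moment at which its call begins: read the wrist's pose just before it. camera_info takes no time and is no camera call.
- bot.hand_in(): hands the job in, once; it reports no verdict.
The state is a dict: "time_s": time; "joint_positions": joint angles; "qvel": joint speeds; "tau": joint torques, N m; "position": TCP position; "tcp_rot": TCP orientation; "force": force on the tool from outside, world axes, zero at the start; "moment": the same for the moment, N m; "opening": opening from 0.0 (shut) to 1.0 (fully open).
Only numpy, scipy, OpenCV 4.12 (cv2) and the standard library are available. Lean on these libraries where they do the work, as an engineer would, in place of code of your own. Each camera call takes 0.05 s, during which the arm holds its last target. There are 200 camera calls.

## Working session

There is one attempt and no reset: what is moved stays moved. The work goes in short steps, Python scripts to look and compute and a shell command to move; the robot and the scene stay as the last step left them, time stands still between calls to the robot, and variables do not carry over. Pictures are saved under pics/ and viewed, about 8 in all and at most 12, crops included, and the job is handed in when it is done.

```bash
mkdir -p pics; python3 - <<'E'
from rig import bot, vision
import cv2,numpy as np
for n in("scene","top"):
    cv2.imwrite(f"pics/{n}0.png",vision.capture(n)[:,:,::-1])
    i=vision.camera_info(n);print(n,i)
print(vision.camera_info("wrist"))
s=bot.read_state();print(s,bot.grip_depth)
E
```

```text
scene {'intrinsics': array([[505.04318755,   0.        , 319.94772057],
       [  0.        , 505.04318755, 232.4291883 ],
       [  0.        ,   0.        ,   1.        ]]), 'camera_from_world': array([[-0.70520666,  0.70897196,  0.00650634,  0.36225416],
       [-0.60146779, -0.60308185,  0.52395495,  0.32814306],
       [ 0.37539322,  0.36558317,  0.85172113, -1.28910721],
       [ 0.        ,  0.        ,  0.        ,  1.        ]])}
top {'intrinsics': array([[609.86594594,   0.        , 326.25384936],
       [  0.        , 609.86594594, 240.93151447],
       [  0.        ,   0.        ,   1.        ]]), 'camera_from_world': array([[ 1.70390339e-02, -9.99854825e-01,  2.11073179e-05,
         1.73063995e-02],
       [ 9.97073837e-01,  1.69932151e-02,  7.45318319e-02,
        -5.61511992e-01],
       [-7.45213704e-02, -1.24890485e-03,  9.97218635e-01,
        -1.43267944e+00],
       [ 0.00000000e+00,  0.00000000e+00,  0.00000000e+00,
         1.00000000e+00]])}
{'intrinsics': array([[398.26653743,   0.        , 319.98141908],
       [  0.        , 398.26653743, 244.08737789],
   
[... 487 characters left out ...]
9e+01, -2.10308158e-04,
        6.76870466e+01, -1.02270495e+01]), 'qvel': array([-0.05972224, -0.17241628, -0.18546184,  0.08215095, -0.01205694,
        0.08216097]), 'tau': array([-6.89139615e-04, -4.40986776e+01, -1.77150679e+01,  6.34528440e-02,
        5.34561288e-02, -5.80393385e-05]), 'position': array([ 0.20117475, -0.59105949,  0.2216754 ]), 'tcp_rot': array([[ 9.46743401e-01,  3.21988898e-01, -2.86321207e-04],
       [ 3.21988851e-01, -9.46741593e-01,  1.88023971e-03],
       [ 3.34344117e-04, -1.87229678e-03, -9.99998191e-01]]), 'force': array([ 0.29676546, -0.02809329, -0.3149687 ]), 'moment': array([ 0.00297872,  0.04126293, -0.03873354]), 'opening': 1.0036931295282387} -0.0187
```

View pics/top0.png

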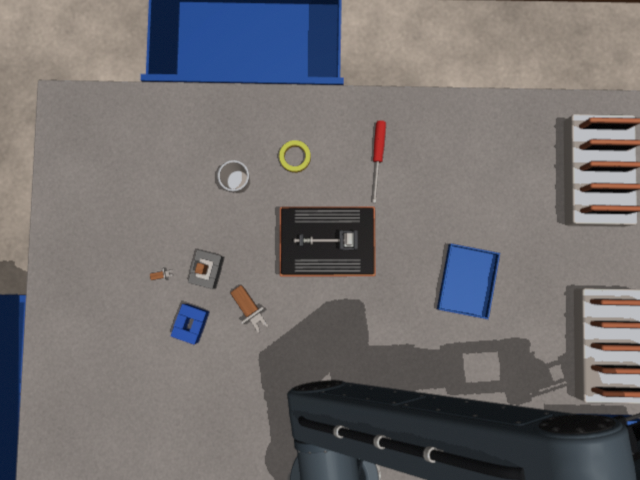

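View pics/scene0.png

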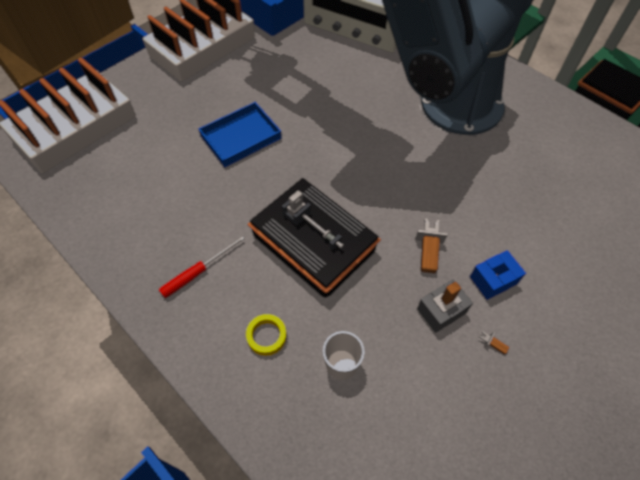

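The three forks are: large, lying at top (248,305); small, lying at (160,273); and middle-sized, hanging in the grey stand at (205,268). The middle one fits the description. The blue block at (190,323) is the decoy stand. I'll confirm with an enlarged crop.

```bash
cat >h.py <<'E'
from rig import bot, vision
import cv2,numpy as np
def cam(n,st=None):
    i=vision.camera_info(n);K=i["intrinsics"]
    if n=="wrist":
        T=np.eye(4);T[:3,:3]=st["tcp_rot"];T[:3,3]=st["position"];W=T@i["mount"]
    else: W=np.linalg.inv(i["camera_from_world"])
    return K,W
def px2w(n,u,v,z,st=None):
    K,W=cam(n,st);d=W[:3,:3]@(np.array([1,-1,-1])*(np.linalg.inv(K)@[u,v,1]));o=W[:3,3]
    return o+d*(z-o[2])/d[2]
def w2px(n,p,st=None):
    K,W=cam(n,st);c=np.linalg.inv(W)@np.r_[p,1];q=K@(c[:3]*[1,-1,-1]);return q[:2]/q[2]
def shift(dw,st=None):
    st=st or bot.read_state();return np.round(1000*st["tcp_rot"].T@np.array(dw),1)
def snap(tag):
    s=bot.read_state();im=vision.capture("wrist");cv2.imwrite(f"pics/{tag}.png",im[:,:,::-1]);np.save(f"pics/{tag}.npy",s,allow_pickle=True);return s,im
E
python3 - <<'E'
from h import *
im=cv2.imread("pics/top0.png")
a=cv2.resize(im[235:355,140:280],None,fx=5,fy=5,interpolation=3)[:,:]
b=cv2.resize(im[200:285,270:385],None,fx=6,fy=6,interpolation=3)
cv2.imwrite("pics/a.png",a);cv2.imwrite("pics/b.png",b)
E
```

```text
(no output)
```

View pics/a.png

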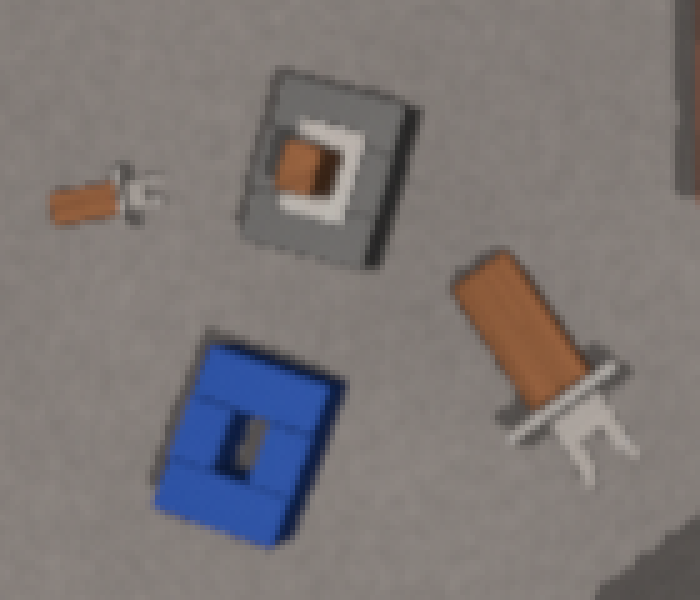

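View pics/b.png

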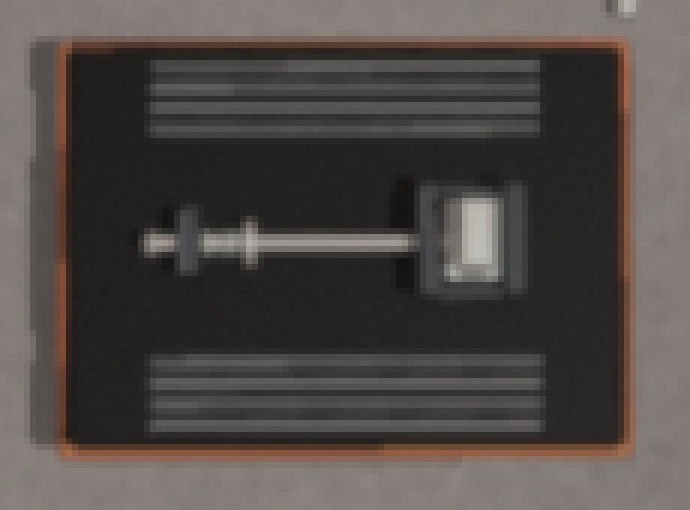

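The crop confirms it: the middle fork hangs in the grey stand, crop (310,165). On the charger the lug is at crop b (187,240), the collar at (251,243) and the socket at (472,240).

```bash
python3 - <<'E'
from h import *
def A(x,y,z): return px2w("top",140+(x-2)/5,235+(y-2)/5,z)
def B(x,y,z): return px2w("top",270+(x-2.5)/6,200+(y-2.5)/6,z)
c=np.array([A(*p,.05) for p in[(280,68),(405,104),(368,266),(240,236)]])
print("stand",c.mean(0),"sz",[np.linalg.norm(c[i]-c[i-1]) for i in range(4)])
d=(c[0]+c[1]-c[2]-c[3]);print("stand x ang",np.degrees(np.arctan2(d[1],d[0])))
print("charger mid",np.mean([B(*p,.06) for p in[(62,42),(630,42),(632,455),(62,455)]],0))
s=B(472,241,.097);l=B(187.5,241,.089);print("socket",s,"lug",l,np.linalg.norm((s-l)[:2]))
v=l-s;print("bar dir ang",np.degrees(np.arctan2(v[1],v[0])),"collar",B(251,243,.081), "shaft", s+v*59/107)
t=np.array([px2w("top",*p,.028) for p in[(449,243),(498,251),(488,319),(436,310)]]);print("tray",t.mean(0),[np.linalg.norm(t[i]-t[i-1]) for i in range(4)])
d=t[0]+t[1]-t[2]-t[3];print(np.degrees(np.arctan2(d[1],d[0])))
E
```

```text
stand [0.49032474 0.30972124 0.05      ] sz [np.float64(0.08013781396218311), np.float64(0.060926595281299165), np.float64(0.07704800638656038), np.float64(0.06128726002550063)]
stand x ang -11.350445881670382
charger mid [0.55843867 0.02432339 0.06      ]
socket [ 0.55897528 -0.02285578  0.097     ] lug [0.55775785 0.08457888 0.089     ] 0.1074415520202453
bar dir ang 90.64923661034098 collar [0.5580139  0.06072841 0.081     ] shaft [0.55830398 0.03638389 0.09258879]
tray [ 0.47239587 -0.30871225  0.028     ] [np.float64(0.16138533801182856), np.float64(0.11734663278829306), np.float64(0.16225043770313446), np.float64(0.12369163039332533)]
-9.673845384221941
```

```bash
python3 -m jog '[[[346,-243,-30],[0,0,30],0],[[346,-243,-30],[0,0,30],0],[[346,-243,-30],[0,0,30],0],[[346,-243,-30],[0,0,30],0],[[346,-243,-30],[0,0,30],0],[[346,-243,-30],[0,0,30],0],[[346,-243,-30],[0,0,30],0],[[346,-243,-30],[0,0,30],0],[[346,-243,-30],[0,0,30],0],[[346,-243,-30],[0,0,30],0],[[346,-243,-30],[0,0,30],0],[[346,-243,-30],[0,0,30],0]]'
python3 - <<'E'
from h import *
s=bot.read_state();print(s["position"],s["joint_positions"]);print(shift(np.array([.49,.31,.22])-s["position"]),shift(np.array([.556,.03,.25])-s["position"]))
E
```

```text
time_s: 1.1
position: [0.4517, -0.2476, 0.2525]
tcp_rot: [[0.982, -0.189, -0.0], [-0.189, -0.982, 0.0], [-0.0, -0.0, -1.0]]
force: [-0.1, -0.5, -0.1]
opening: 1.001
[ 0.45168762 -0.24760117  0.25254147] [-4.11847353e+01  1.96077507e+01  9.56074523e+01  1.84622117e-02
  6.48053828e+01  5.97256301e+01]
[ -68.  -554.8   32.8] [  49.8 -292.3    2.7]
```

```bash
python3 -m jog '[[[50,-292,3],[0,0,0],0],[[50,-292,3],[0,0,0],0],[[50,-292,3],[0,0,0],0],[[50,-292,3],[0,0,0],0],[[50,-292,3],[0,0,0],0],[[50,-292,3],[0,0,0],0],[[50,-292,3],[0,0,0],0],[[50,-292,3],[0,0,0],0],[[50,-292,3],[0,0,0],0]]' >/dev/null
python3 -c "
from h import *
s,_=snap('w1');print(s['position'])"
python3 -m jog '[[[-118,-263,30],[0,0,0],0],[[-118,-263,30],[0,0,0],0],[[-118,-263,30],[0,0,0],0],[[-118,-263,30],[0,0,0],0],[[-118,-263,30],[0,0,0],0],[[-118,-263,30],[0,0,0],0],[[-118,-263,30],[0,0,0],0],[[-118,-263,30],[0,0,0],0],[[-118,-263,30],[0,0,0],0]]'
python3 -c "
from h import *
s,_=snap('w2');print(s['position'])
a=cv2.imread('pics/w1.png');b=cv2.imread('pics/w2.png')
cv2.imwrite('pics/w1c.png',cv2.resize(a,(800,600),interpolation=3));cv2.imwrite('pics/w2c.png',cv2.resize(b,(800,600),interpolation=3))"
```

```text
[0.55682027 0.02705228 0.24896589]
time_s: 2.65
position: [0.4918, 0.3065, 0.219]
tcp_rot: [[0.981, -0.193, -0.001], [-0.193, -0.981, -0.002], [-0.001, 0.002, -1.0]]
force: [0.2, -0.3, 0.4]
opening: 1.002
[0.49177151 0.30649654 0.21896736]
```

View pics/w1c.png

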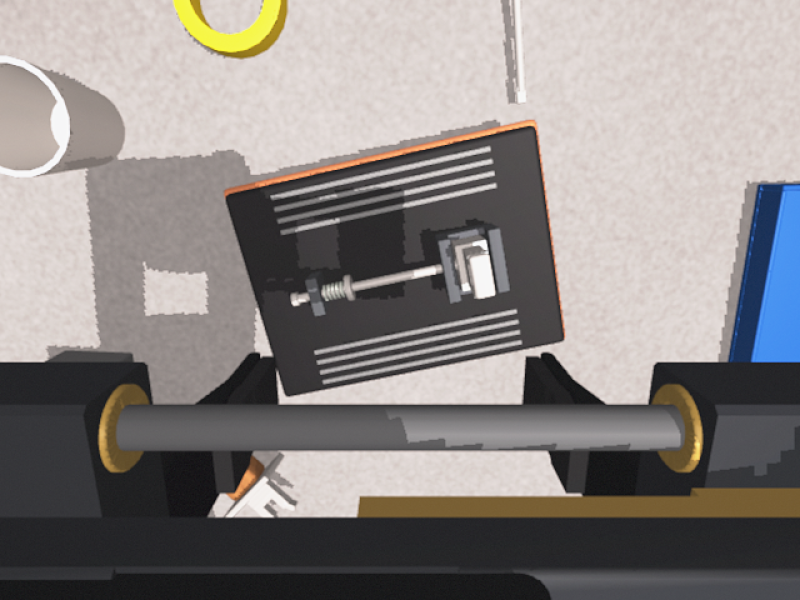

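View pics/w2c.png

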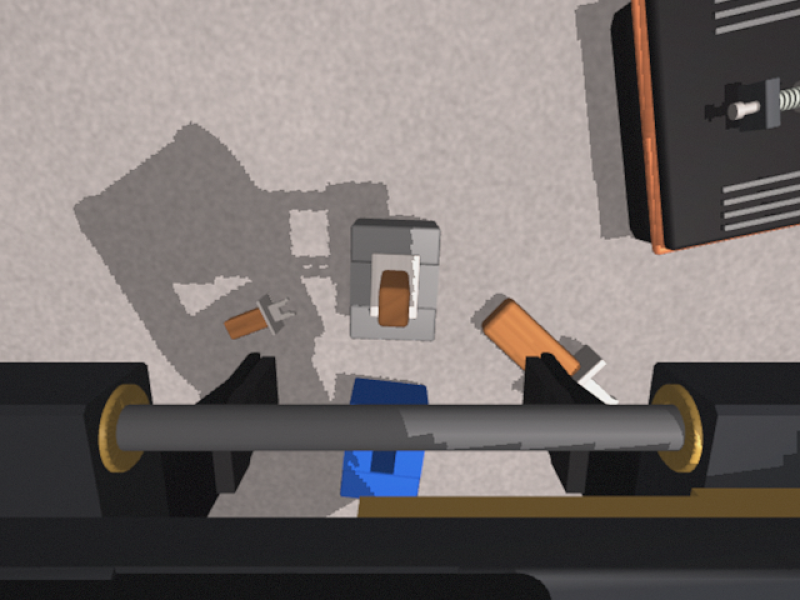

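The wrist pictures show the handle top at w2c (394,308) in the grey stand. On the charger in w1c the lug is at about (316,295), the collar at (349,287) and the socket walls at (449,270) and (498,260).

```bash
python3 - <<'E'
from h import *
s=np.load("pics/w2.npy",allow_pickle=True).item()
P=lambda u,v,z:px2w("wrist",(u-.12)/1.25,(v-.12)/1.25,z,s)
h=P(394,308,.108);print("handle",h,P(381,308,.108)-P(409,308,.108))
c=np.array([P(*q,.05) for q in[(350,312),(435,312),(435,341),(350,339)]]);print(c)
c=[P(*q,.05) for q in[(351,223),(440,227),(435,341),(350,339)]];print("stand",np.mean(c,0),np.linalg.norm(c[0]-c[3]),np.linalg.norm(c[2]-c[3]));v=c[2]-c[3];print(np.degrees(np.arctan2(v[1],v[0]))+90)
v=c[0]-c[3]+c[1]-c[2];print(np.degrees(np.arctan2(v[1],v[0])))
s=bot.read_state();print("go",shift([h[0]-s["position"][0],h[1]-s["position"][1],.088-s["position"][2]]))
s=np.load("pics/w1.npy",allow_pickle=True).item()
l=P(316,290,.089);a=P(449,262,.097);b=P(498,260,.097);print(l,a,b,"collar",P(349,287,.081))
c=[P(*q,.065) for q in[(226,195),(535,126),(564,340),(288,395)]];print("ch",np.mean(c,0),[np.linalg.norm(c[i]-c[i-1]) for i in range(4)])
v=c[0]-c[1]+c[3]-c[2];print(np.degrees(np.arctan2(v[1],v[0])))
for p in[(248,250,0)]:pass
E
```

```text
handle [0.48823182 0.31045975 0.108     ] [0.00309857 0.01564493 0.        ]
[[0.47536556 0.3446501  0.05      ]
 [0.46393364 0.28693599 0.05      ]
 [0.44300414 0.29066101 0.05      ]
 [0.45608497 0.34899466 0.05      ]]
stand [0.48872009 0.31091447 0.05      ] 0.08091875505830792 0.059782293894296075
-12.639016059229377
-12.817944664820924
go [ -5.   -4.3 131.2]
[0.56200384 0.08280887 0.089     ] [ 0.56522024 -0.00663867  0.097     ] [ 0.56048316 -0.03755354  0.097     ] collar [0.55808035 0.06200677 0.081     ]
ch [0.55926909 0.02484369 0.065     ] [np.float64(0.15197308654032704), np.float64(0.21136473666796696), np.float64(0.15192456353854267), np.float64(0.21022358596476798)]
91.01702729928762
```

```bash
python3 -m jog '[[[-4,-5,80],[0,0,1.3],0],[[-4,-5,80],[0,0,1.3],0],[[-4,-5,80],[0,0,1.3],0],[[-4,-5,80],[0,0,1.3],0],[[-4,-5,80],[0,0,1.3],0]]'
python3 - <<'E'
from h import *
s=bot.read_state();print(s["position"],shift(np.array([.4884,.3107,.058])-s["position"]))
E
```

```text
time_s: 3.12
position: [0.4909, 0.3117, 0.141]
tcp_rot: [[0.976, -0.219, 0.002], [-0.219, -0.976, 0.0], [0.002, -0.001, -1.0]]
force: [0.1, -0.4, -0.2]
opening: 1.001
[0.49091185 0.31166113 0.14102795] [-2.4  1.6 83. ]
```

```bash
python3 -m jog '[[[-2,1.5,40],[0,0,0],0.3],[[-2,1.5,83],[0,0,0],0.3],[[-2,1.5,83],[0,0,0],0.3],[[-2,1.5,83],[0,0,0],0.6],[[-2,1.5,83],[0,0,0],1],[[-2,1.5,83],[0,0,0],1],[[-2,1.5,83],[0,0,0],1],[[-2,1.5,83],[0,0,0],1],[[-2,1.5,83],[0,0,0],1],[[-2,1.5,83],[0,0,0],1],[[-2,1.5,83],[0,0,0],1],[[-2,1.5,83],[0,0,0],1]]'
```

```text
time_s: 4.12
position: [0.4867, 0.312, 0.0569]
tcp_rot: [[0.976, -0.217, 0.0], [-0.217, -0.976, -0.0], [0.0, 0.0, -1.0]]
force: [0.2, -0.8, 3.1]
opening: 0.208
```

```bash
python3 -m jog '[[[0,0,-25],[0,0,0],1],[[0,0,-60],[0,0,0],1],[[0,0,-100],[0,0,0],1],[[0,0,-140],[0,0,0],1],[[0,0,-165],[0,0,0],1],[[0,0,-165],[0,0,0],1]]'
python3 - <<'E'
from h import *
s=bot.read_state();print(s["position"],shift(np.array([.5585,.037,.2])-s["position"]))
E
```

```text
time_s: 4.62
position: [0.4902, 0.3136, 0.2277]
tcp_rot: [[0.976, -0.216, 0.012], [-0.216, -0.976, 0.005], [0.011, -0.007, -1.0]]
force: [0.1, 0.0, -0.0]
opening: 0.205
[0.49017366 0.31363559 0.22774033] [126.3 255.5  27.2]
```

```bash
python3 -m jog '[[[125,255,15],[0,0,-13.3],1],[[125,255,15],[0,0,-13.3],1],[[125,255,15],[0,0,-13.3],1],[[125,255,15],[0,0,-13.3],1],[[125,255,15],[0,0,-13.3],1],[[125,255,15],[0,0,-13.3],1],[[125,255,15],[0,0,-13.3],1],[[125,255,15],[0,0,-13.3],1],[[125,255,15],[0,0,-13.3],1],[[125,255,15],[0,0,-13.3],1]]'
python3 - <<'E'
from h import *
s,im=snap("w3");print(s["position"],shift(np.array([.5585,.037,.2])-s["position"]))
top=vision.capture("top")[:,:,::-1];sc=vision.capture("scene")[:,:,::-1]
u,v=w2px("scene",[.558,.037,.12]).astype(int);print(u,v)
a=cv2.resize(im[130:400,180:460,::-1],(400,386),interpolation=3)
b=cv2.resize(sc[v-70:v+65,u-70:u+70],(400,386),interpolation=3)
cv2.imwrite("pics/c3.png",np.hstack([a,b]))
E
```

```text
time_s: 5.45
position: [0.5523, 0.0361, 0.2053]
tcp_rot: [[1.0, 0.012, -0.003], [0.012, -1.0, 0.001], [-0.003, -0.001, -1.0]]
force: [0.3, 0.4, -0.8]
opening: 0.206
[0.55228748 0.03614122 0.20530701] [ 6.2 -0.8  5.3]
317 215
```

View pics/c3.png

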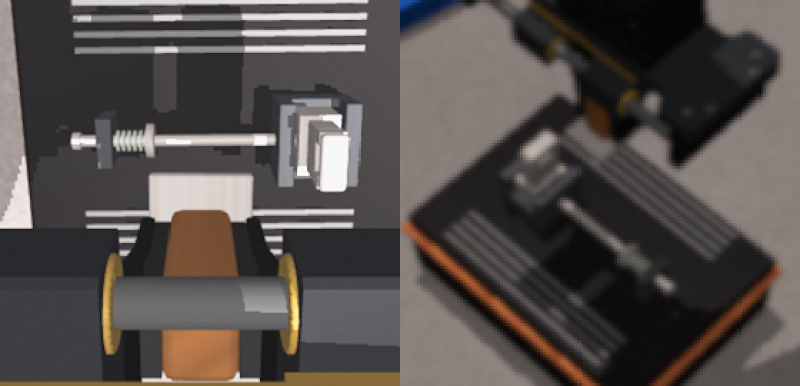

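The left half shows the flange's front edge at c3 (201,174), the shaft at row 140 and the collar at (150,140). I'll work out the fork's and bar's x from these.

```bash
python3 - <<'E'
from h import *
s=np.load("pics/w3.npy",allow_pickle=True).item()
P=lambda u,v,z:px2w("wrist",180+u*.7-.15,130+v*.6995-.15,z,s)
z=s["position"][2]-.0329
print("flange edge",P(201,174,z+.03),P(150,174,z+.03)-P(253,174,z+.03),"fork rel tcp",P(201,174,z+.03)[:2]-s["position"][:2]-[.022,0])
print("shaft",P(170,140,.081),P(265,139,.081),"collar face",P(156,140,.081),"lug",P(104,118,.089))
E
```

```text
flange edge [0.57622643 0.03619162 0.20240701] [-0.00038416  0.03110975  0.        ] fork rel tcp [1.93894824e-03 5.03971070e-05]
shaft [0.55793856 0.0518221  0.081     ] [0.55907224 0.0028167  0.081     ] collar face [0.55784944 0.05904762 0.081     ] lug [0.57063066 0.08414679 0.089     ]
```

```bash
python3 -m jog '[[[4,-1,35],[0,0,0],1],[[4,-1,70],[0,0,0],1],[[4,-1,70],[0,0,0],1],[[4,-1,70],[0,0,0],1],[[4,-1,70],[0,0,0],1]]'
python3 - <<'E'
from h import *
s=bot.read_state();print(s["position"],shift(np.array([.5563,.038,.104])-s["position"]))
E
```

```text
time_s: 6.02
position: [0.5581, 0.0379, 0.1377]
tcp_rot: [[1.0, 0.015, 0.002], [0.015, -1.0, -0.0], [0.002, 0.0, -1.0]]
force: [0.6, -0.3, -1.2]
opening: 0.204
[0.55808147 0.03785123 0.13770364] [-1.8 -0.2 33.7]
```

```bash
python3 -m jog '[[[-1,0,10],[0,0,0],1],[[-1,0,10],[0,0,0],1],[[-1,0,10],[0,0,0],1],[[-1,0,10],[0,0,0],1]]'
python3 - <<'E'
from h import *
s=bot.read_state();print(s["position"],shift(np.array([.5563,.038,.104])-s["position"]))
E
```

```text
time_s: 6.35
position: [0.5568, 0.037, 0.1273]
tcp_rot: [[1.0, 0.014, 0.001], [0.014, -1.0, -0.0], [0.001, 0.0, -1.0]]
force: [0.1, -0.2, -0.3]
opening: 0.204
[0.55677233 0.03699121 0.12733878] [-0.5 -1.  23.3]
```

```bash
python3 -m jog '[[[-0.5,-1,6],[0,0,0],1],[[-0.5,-1,11],[0,0,0],1],[[-0.5,-1,14],[0,0,0],1],[[-0.5,-1,14],[0,0,0],1]]'; python3 -m jog '[[[0,0,3],[0,0,0],1],[[0,0,6],[0,0,0],1],[[0,0,9],[0,0,0],1],[[0,0,9],[0,0,0],1],[[0,0,9],[0,0,0],1]]'
```

```text
time_s: 6.68
position: [0.5551, 0.0381, 0.1115]
tcp_rot: [[1.0, 0.014, -0.002], [0.014, -1.0, 0.0], [-0.002, -0.0, -1.0]]
force: [1.0, -0.2, -1.9]
opening: 0.206
time_s: 7.1
position: [0.5557, 0.0381, 0.1033]
tcp_rot: [[1.0, 0.014, -0.001], [0.014, -1.0, 0.0], [-0.001, -0.0, -1.0]]
force: [-0.0, -0.1, -1.4]
opening: 0.201
```

```bash
python3 -m jog '[[[0,-4,0],[0,0,0],1],[[0,-8,0],[0,0,0],1],[[0,-12,0],[0,0,0],1],[[0,-12,0],[0,0,0],1],[[0,-12,0],[0,0,0],1]]'; for i in 1 2 3 4; do python3 -m jog '[[[0,-1,0],[0,0,0],1],[[0,-2,0],[0,0,0],1],[[0,-2,0],[0,0,0],1]]' | grep -E "pos|force"; done
```

```text
time_s: 7.52
position: [0.5557, 0.0505, 0.1037]
tcp_rot: [[1.0, 0.015, 0.0], [0.015, -1.0, -0.0], [0.0, 0.0, -1.0]]
force: [0.5, 0.4, -1.3]
opening: 0.205
position: [0.5557, 0.0522, 0.1036]
force: [-0.6, -0.6, -1.4]
position: [0.5556, 0.0542, 0.1036]
force: [-0.1, 0.1, -1.8]
position: [0.5556, 0.0562, 0.1035]
force: [0.0, 0.3, -2.2]
position: [0.5556, 0.0573, 0.1035]
force: [-0.2, -2.7, -1.2]
```

```bash
python3 -c "
from h import *
cv2.imwrite('pics/s0.png',vision.capture('scene'))"
for i in 1 2 3 4 ; do python3 -m jog '[[[0,-1,0],[0,0,0],1],[[0,-2,0],[0,0,0],1],[[0,-2,0],[0,0,0],1]]' | grep -E "pos|force"; done
cat > d.py <<'E'
from h import *
r=cv2.imread('pics/s0.png').astype(int);n=vision.capture('scene').astype(int)
u,v=w2px('scene',[.559,-.023,.125]).astype(int);D=abs(n-r).sum(2)[v-18:v+12,u-14:u+14]
print("link diff",(D>60).sum(),D.mean());cv2.imwrite('pics/sd.png',n[:,:,::-1].astype('uint8'))
E
python3 d.py
```

```text
position: [0.5556, 0.0598, 0.1036]
force: [0.2, -5.4, -2.1]
position: [0.5555, 0.0621, 0.1036]
force: [0.4, -5.1, -1.3]
position: [0.5555, 0.0643, 0.1036]
force: [0.1, -4.7, -2.2]
position: [0.5555, 0.0662, 0.1036]
force: [-0.9, -4.2, -1.0]
link diff 260 54.75595238095238
```

```bash
for i in 1 2 3 ; do python3 -m jog '[[[0,-1,0],[0,0,0],1],[[0,-1,0],[0,0,0],1]]' | grep -E "pos|force"; python3 d.py; done
python3 -c "
from h import *
u,v=w2px('scene',[.559,.02,.12]).astype(int)
x=[cv2.resize(cv2.imread(f)[v-50:v+50,u-50:u+50],(400,400),interpolation=3) for f in('pics/s0.png','pics/sd.png')];x[0]=x[0][:,:,::-1]
cv2.imwrite('pics/c4.png',np.hstack(x))"
```

```text
position: [0.5554, 0.0671, 0.1035]
force: [0.3, -4.0, -2.2]
link diff 271 56.35
position: [0.5554, 0.0681, 0.1035]
force: [1.0, -4.0, -1.9]
link diff 280 57.99285714285714
position: [0.5554, 0.0691, 0.1035]
force: [0.2, -4.1, -1.0]
link diff 292 58.96190476190476
```

View pics/c4.png

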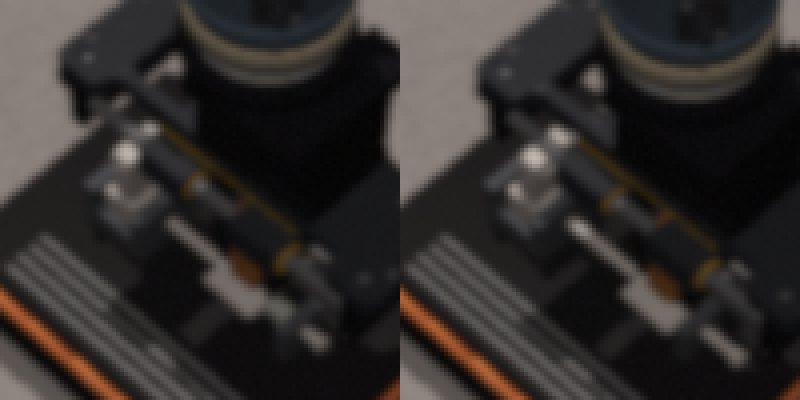

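Not released yet: the eye is still at (532,155). I'll continue in 0.5–1 mm steps.

```bash
for i in 1 2; do python3 -m jog '[[[0,-0.7,0],[0,0,0],1],[[0,-0.7,0],[0,0,0],1]]' | grep -E "pos|force"; python3 d.py; done
```

```text
position: [0.5554, 0.0698, 0.1036]
force: [0.4, -3.8, -1.2]
link diff 315 60.083333333333336
position: [0.5554, 0.0706, 0.1035]
force: [-0.0, -4.4, -1.5]
link diff 327 63.25119047619047
```

```bash
cat >w.py <<'E'
from h import *
import os
s=bot.read_state();im=vision.capture("wrist")
a=w2px("wrist",[.559,-.023,.129],s);b=w2px("wrist",[.559,-.023,.146],s);print(a,b,s["force"],s["position"])
np.save("pics/wn.npy",im)
if os.path.exists("pics/wo.npy"):
    print("diff",(abs(im.astype(int)-np.load("pics/wo.npy")).sum(2)>80)[100:300,400:600].sum())
np.save("pics/wo.npy",im)
E
python3 w.py
for i in 1 2; do python3 -m jog '[[[0,-0.5,0],[0,0,0],1],[[0,-0.5,0],[0,0,0],1]]' >/dev/null; python3 w.py; done
```

```text
[567.791347   327.58956527] [598.128166   351.24859205] [-0.36990508 -4.78091687 -1.12335565] [0.55536751 0.07052994 0.10354866]
[569.06462082 327.60733733] [599.55060652 351.25874926] [-1.51890428 -4.23294135 -0.40313325] [0.55538973 0.07103177 0.10357583]
diff 513
[570.2849372  327.54474467] [600.92620715 351.19654428] [-0.19993288 -4.94743203 -0.87329858] [0.55535028 0.07147794 0.10355873]
diff 492
```

```bash
cat >e.py <<'E'
from h import *
g=vision.capture('scene').min(2).astype(int);s=bot.read_state()
u,v=w2px('scene',[.559,-.023,.125]).astype(int);R=g[v-22:v+12,u-9:u+9]
y,x=np.where(R>150);print("bright",len(y),y.min() if len(y) else None,np.round([x.mean(),y.mean()],1) if len(y) else "",s["force"].round(1),s["position"].round(4))
E
python3 e.py
for i in 1 2; do python3 -m jog '[[[0,-0.4,0],[0,0,0],1],[[0,-0.4,0],[0,0,0],1]]' >/dev/null; python3 e.py; done
python3 -c "
from h import *
u,v=w2px('scene',[.559,.02,.12]).astype(int)
x=cv2.resize(vision.capture('scene')[v-50:v+50,u-50:u+50,::-1],(400,400),interpolation=3)
im=vision.capture('wrist')[100:400,300:600,::-1]
cv2.imwrite('pics/c5.png',np.hstack([x,cv2.resize(im,(400,400))]))"
```

```text
bright 1 17 [11. 17.] [-1.1 -6.  -0.5] [0.5553 0.0714 0.1036]
bright 1 17 [11. 17.] [-0.3 -5.2 -0.6] [0.5553 0.0718 0.1036]
bright 0 None  [-0.8 -4.4 -0.7] [0.5554 0.0723 0.1035]
```

View pics/c5.png

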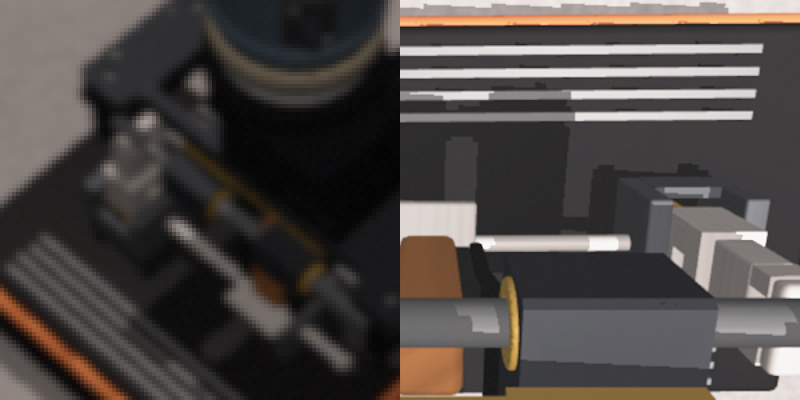

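The wrist view shows the link's foot now standing above the socket walls at (700,235), with the orange lifters showing below it at (675,205). It looks freed, so I'll back off and lift.

```bash
python3 -m jog '[[[0,4,0],[0,0,0],1],[[0,8,0],[0,0,0],1],[[0,12,0],[0,0,0],1],[[0,16,0],[0,0,0],1],[[0,21,0],[0,0,0],1],[[0,21,0],[0,0,0],1],[[0,21,0],[0,0,0],1]]'; python3 -m jog '[[[0,0,-8],[0,0,0],1],[[0,0,-30],[0,0,0],1],[[0,0,-60],[0,0,0],1],[[0,0,-90],[0,0,0],1],[[0,0,-120],[0,0,0],1],[[0,0,-120],[0,0,0],1],[[0,0,-120],[0,0,0],1]]'
python3 - <<'E'
from h import *
s,im=snap("w5");print(s["position"],shift(np.array([.4867,.312,.19])-s["position"]))
K=w2px("wrist",[.559,-.023,.1],s).astype(int);print(K)
a=cv2.resize(im[130:400,240:520,::-1],(400,386),interpolation=3)
sc=vision.capture("scene")[:,:,::-1];u,v=w2px("scene",[.558,0,.1]).astype(int)
b=cv2.resize(sc[v-50:v+46,u-50:u+50],(400,386),interpolation=3)
cv2.imwrite("pics/c6.png",np.hstack([a,b]))
E
```

```text
time_s: 12.35
position: [0.5558, 0.0514, 0.1036]
tcp_rot: [[1.0, 0.012, 0.0], [0.012, -1.0, 0.001], [0.0, -0.001, -1.0]]
force: [-0.2, -0.4, -1.4]
opening: 0.203
time_s: 12.93
position: [0.557, 0.0516, 0.2261]
tcp_rot: [[1.0, 0.014, 0.006], [0.014, -1.0, -0.0], [0.006, 0.0, -1.0]]
force: [0.0, -0.0, -2.7]
opening: 0.205
[0.55696334 0.05162694 0.22612476] [ -66.7 -261.3   36.1]
[419 234]
```

View pics/c6.png

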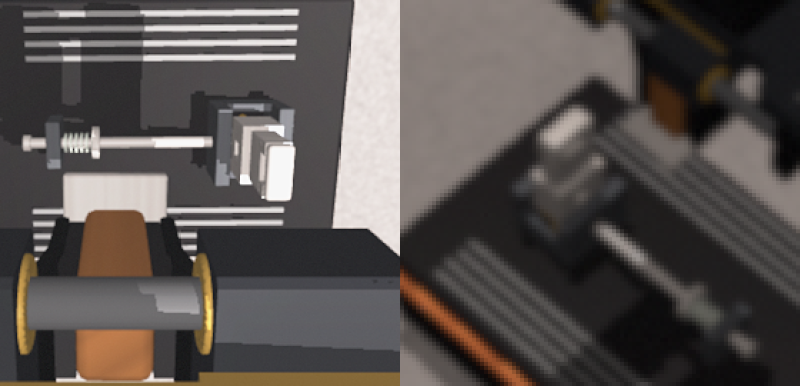

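Freed: the link's eye stands well above the socket, c6 (565,125). Next I return the tool.

```bash
python3 -m jog '[[[-67,-261,20],[0,0,13.3],1],[[-67,-261,20],[0,0,13.3],1],[[-67,-261,20],[0,0,13.3],1],[[-67,-261,20],[0,0,13.3],1],[[-67,-261,20],[0,0,13.3],1],[[-67,-261,20],[0,0,13.3],1],[[-67,-261,20],[0,0,13.3],1],[[-67,-261,70],[0,0,13.3],1],[[-67,-261,100],[0,0,13.3],1],[[-67,-261,112],[0,0,13.3],1],[[-67,-261,112],[0,0,13.3],1],[[-67,-261,112],[0,0,13.3],1]]'
python3 - <<'E'
from h import *
s=bot.read_state();print(s["position"],shift(np.array([.4867,.312,.057])-s["position"]))
E
```

```text
time_s: 14.03
position: [0.4837, 0.3109, 0.1096]
tcp_rot: [[0.976, -0.217, -0.005], [-0.217, -0.976, -0.002], [-0.004, 0.003, -1.0]]
force: [0.1, 0.9, -0.9]
opening: 0.206
[0.48370388 0.3108946  0.10955342] [ 2.9 -1.9 52.5]
```

```bash
python3 -m jog '[[[2,-1.5,12],[0,0,0],1],[[2,-1.5,12],[0,0,0],1],[[2,-1.5,12],[0,0,0],1],[[2,-1.5,12],[0,0,0],1]]'
python3 - <<'E'
from h import *
s=bot.read_state();print(s["position"],shift(np.array([.4867,.312,.057])-s["position"]))
E
```

```text
time_s: 14.37
position: [0.488, 0.3124, 0.1003]
tcp_rot: [[0.976, -0.217, 0.001], [-0.217, -0.976, 0.001], [0.001, -0.001, -1.0]]
force: [-0.4, 0.1, -1.0]
opening: 0.205
[0.48802416 0.31241371 0.10031552] [-1.3  0.7 43.3]
```

```bash
python3 -m jog '[[[-1,0.5,12],[0,0,0],1],[[-1,0.5,24],[0,0,0],1],[[-1,0.5,34],[0,0,0],1],[[-1,0.5,38],[0,0,0],1],[[-1,0.5,38],[0,0,0],1]]'; python3 -m jog '[[[0,0,2],[0,0,0],1],[[0,0,4],[0,0,0],1],[[0,0,4.5],[0,0,0],1],[[0,0,4.5],[0,0,0],1]]'
```

```text
time_s: 14.78
position: [0.4858, 0.3118, 0.0609]
tcp_rot: [[0.976, -0.217, -0.001], [-0.217, -0.976, -0.001], [-0.001, 0.001, -1.0]]
force: [0.1, -0.0, -1.4]
opening: 0.201
time_s: 15.12
position: [0.4865, 0.3121, 0.0573]
tcp_rot: [[0.976, -0.217, 0.0], [-0.217, -0.976, 0.0], [0.0, -0.0, -1.0]]
force: [-0.8, -0.3, -1.0]
opening: 0.204
```

```bash
python3 -m jog '[[[0,0,0.3],[0,0,0],0.75],[[0,0,0.3],[0,0,0],0.5],[[0,0,0.3],[0,0,0],0.4],[[0,0,0.3],[0,0,0],0.4],[[0,0,0.3],[0,0,0],0.4],[[0,0,0.3],[0,0,0],0.4],[[0,0,-25],[0,0,0],0.4],[[0,0,-65],[0,0,0],0.4],[[0,0,-105],[0,0,0],0.4],[[0,0,-145],[0,0,0],0.4],[[0,0,-145],[0,0,0],0.4],[[0,0,-145],[0,0,0],0.4]]'
python3 - <<'E'
from h import *
s,im=snap("w7");print(s["position"],shift(np.array([.559,-.023,.25])-s["position"]))
cv2.imwrite("pics/c7.png",cv2.resize(im[130:400,180:460,::-1],(400,386),interpolation=3))
E
```

```text
time_s: 16.12
position: [0.4881, 0.3128, 0.2051]
tcp_rot: [[0.976, -0.217, 0.007], [-0.217, -0.976, 0.003], [0.006, -0.004, -1.0]]
force: [-0.8, -0.7, -2.2]
opening: 0.596
[0.48807277 0.31282149 0.20513764] [142.1 312.4 -45. ]
```

View pics/c7.png

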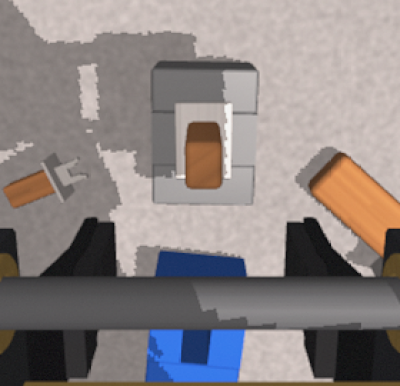

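The tool hangs upright in the stand, handle at c7 (203,160). Now the link.

```bash
python3 - <<'E'
from h import *
s=np.load("pics/w5.npy",allow_pickle=True).item()
P=lambda u,v,z:px2w("wrist",240+u*.7-.15,130+v*.6995-.15,z,s)
for q in[(279,172),(279,145),(279,200),(263,172),(294,172)]:print(P(*q,.146))
E
python3 -m jog '[[[142,312,-20],[0,0,-13.3],0.4],[[142,312,-20],[0,0,-13.3],0.4],[[142,312,-20],[0,0,-13.3],0.4],[[142,312,-20],[0,0,-13.3],0.4],[[142,312,-20],[0,0,-13.3],0.4],[[142,312,-20],[0,0,-13.3],0.4],[[142,312,-20],[0,0,-13.3],0.4],[[142,312,-20],[0,0,-13.3],0.4],[[142,312,-20],[0,0,-13.3],0.4],[[142,312,-20],[0,0,-13.3],0.4],[[142,312,-20],[0,0,-13.3],0.4]]'
python3 - <<'E'
from h import *
s,im=snap("w8")
g=im.min(2);u,v=w2px("wrist",[.559,-.023,.146],s).astype(int);print(u,v,s["position"])
R=(g[v-40:v+40,u-40:u+40]>200).astype('uint8');n,_,st,c=cv2.connectedComponentsWithStats(R)
for i in range(1,n):
    if st[i,4]>60:print(st[i]+[u-40,v-40,0,0,0],px2w("wrist",c[i][0]+u-40,c[i][1]+v-40,.146,s))
E
```

```text
[ 0.56037229 -0.02136134  0.146     ]
[ 0.57264434 -0.02026492  0.146     ]
[ 0.54730783 -0.02252855  0.146     ]
[ 0.56027592 -0.01426517  0.146     ]
[ 0.56046263 -0.02801437  0.146     ]
time_s: 17.08
position: [0.556, -0.0239, 0.2199]
tcp_rot: [[1.0, 0.011, -0.005], [0.011, -1.0, 0.002], [-0.005, -0.002, -1.0]]
force: [-0.9, 0.7, 0.0]
opening: 0.599
318 250 [ 0.55600404 -0.02390391  0.21991212]
[303 216  30  42 342] [ 0.57020614 -0.02358935  0.146     ]
[310 232  15  35 383] [ 0.56113186 -0.02143236  0.146     ]
[278 274  73   2 107] [ 0.54339106 -0.02410991  0.146     ]
[278 283  73   2 111] [ 0.53736782 -0.02404619  0.146     ]
```

```bash
python3 -m jog '[[[2.5,-1.5,30],[0,0,0],0.4],[[2.5,-1.5,50],[0,0,0],0.4],[[2.5,-1.5,50],[0,0,0],0.4],[[2.5,-1.5,50],[0,0,0],0.4],[[2.5,-1.5,50],[0,0,0],0.4]]'
python3 - <<'E'
from h import *
s=bot.read_state();print(s["position"],shift(np.array([.560,-.022,.1145])-s["position"]))
E
```

```text
time_s: 17.55
position: [0.5599, -0.0206, 0.1725]
tcp_rot: [[1.0, 0.015, 0.0], [0.015, -1.0, 0.0], [0.0, -0.0, -1.0]]
force: [0.5, -0.4, -0.6]
opening: 0.602
[ 0.55994581 -0.02064789  0.17248421] [ 0.   1.4 58. ]
```

```bash
python3 -m jog '[[[0,1.4,20],[0,0,0],0.5],[[0,1.4,40],[0,0,0],0.5],[[0,1.4,52],[0,0,0],0.5],[[0,1.4,57],[0,0,0],0.6],[[0,1.4,57],[0,0,0],0.6]]'; python3 -m jog '[[[0,0,0],[0,0,0],0.7],[[0,0,0],[0,0,0],0.78],[[0,0,0],[0,0,0],0.84],[[0,0,0],[0,0,0],0.9],[[0,0,0],[0,0,0],1],[[0,0,0],[0,0,0],1],[[0,0,0],[0,0,0],1],[[0,0,0],[0,0,0],1],[[0,0,0],[0,0,0],1]]'
```

```text
time_s: 17.97
position: [0.5598, -0.0228, 0.1151]
tcp_rot: [[1.0, 0.014, -0.0], [0.014, -1.0, 0.0], [-0.0, -0.0, -1.0]]
force: [-0.1, -0.7, 0.9]
opening: 0.437
time_s: 18.72
position: [0.5602, -0.0233, 0.1153]
tcp_rot: [[1.0, 0.014, 0.001], [0.014, -1.0, -0.0], [0.001, 0.0, -1.0]]
force: [0.3, -0.3, 0.5]
opening: 0.129
```

```bash
python3 -m jog '[[[0,0,-5],[0,0,0],1],[[0,0,-12],[0,0,0],1],[[0,0,-25],[0,0,0],1],[[0,0,-50],[0,0,0],1],[[0,0,-80],[0,0,0],1],[[0,0,-100],[0,0,0],1],[[0,0,-100],[0,0,0],1],[[0,0,-100],[0,0,0],1]]'
python3 - <<'E'
from h import *
s=bot.read_state();print(s["position"],shift(np.array([.472,-.309,.12])-s["position"]))
E
```

```text
time_s: 19.38
position: [0.5603, -0.0233, 0.2165]
tcp_rot: [[1.0, 0.014, 0.003], [0.014, -1.0, -0.001], [0.003, 0.001, -1.0]]
force: [-0.7, 0.6, -0.8]
opening: 0.138
[ 0.5602812  -0.02326373  0.21646458] [-92.4 284.4  96.4]
```

```bash
python3 -m jog '[[[-92,284,0],[0,0,10],1],[[-92,284,0],[0,0,10],1],[[-92,284,0],[0,0,10],1],[[-92,284,0],[0,0,10],1],[[-92,284,0],[0,0,10],1],[[-92,284,0],[0,0,10],1],[[-92,284,0],[0,0,10],1],[[-92,284,30],[0,0,10],1],[[-92,284,70],[0,0,10],1],[[-92,284,110],[0,0,10],1],[[-92,284,130],[0,0,10],1],[[-92,284,130],[0,0,10],1]]'
python3 - <<'E'
from h import *
s,im=snap("w9");print(s["position"],shift(np.array([.472,-.309,.036])-s["position"]))
sc=vision.capture("scene")[:,:,::-1];u,v=w2px("scene",[.472,-.309,.08]).astype(int);print(u,v)
b=cv2.resize(sc[v-70:v+65,u-70:u+70],(400,386),interpolation=3)
cv2.imwrite("pics/c9.png",b)
E
```

```text
time_s: 20.38
position: [0.4672, -0.3047, 0.0788]
tcp_rot: [[0.987, -0.161, -0.011], [-0.161, -0.987, 0.01], [-0.012, -0.009, -1.0]]
force: [-0.1, 0.2, 0.4]
opening: 0.134
[ 0.46724486 -0.30473584  0.07880182] [ 5.7  3.7 42.7]
237 113
```

```bash
python3 -m jog '[[[2,3,30],[0,0,0],1],[[2,3,36],[0,0,0],1],[[2,3,36],[0,0,0],1],[[2,3,36],[0,0,0],1]]'; for i in 1 2 3; do python3 -m jog '[[[0,0,1.2],[0,0,0],1],[[0,0,1.2],[0,0,0],1],[[0,0,1.2],[0,0,0],1]]' | grep -E "pos|for"; done
```

```text
time_s: 20.82
position: [0.4736, -0.3117, 0.0501]
tcp_rot: [[0.987, -0.16, 0.001], [-0.16, -0.987, -0.001], [0.001, 0.0, -1.0]]
force: [-0.4, -0.4, -0.6]
opening: 0.133
position: [0.4737, -0.312, 0.049]
force: [0.8, 0.1, -0.3]
position: [0.4732, -0.3116, 0.0468]
force: [-0.3, 0.3, -0.6]
position: [0.4731, -0.3116, 0.0453]
force: [-0.5, -0.4, 0.0]
```

```bash
python3 -m jog '[[[0,0,4],[0,0,0],1],[[0,0,8],[0,0,0],1],[[0,0,9],[0,0,0],1],[[0,0,9],[0,0,0],1]]'| grep -E "pos|for"; for i in 1 2 3 4 5; do python3 -m jog '[[[0,0,0.8],[0,0,0],1],[[0,0,0.8],[0,0,0],1]]' | grep -E "pos|for"; done
```

```text
position: [0.4728, -0.3113, 0.0358]
force: [0.8, -0.0, -0.1]
position: [0.4732, -0.3116, 0.0355]
force: [-1.4, -0.8, -1.2]
position: [0.4732, -0.3117, 0.0348]
force: [-0.1, -0.2, -1.1]
position: [0.4732, -0.3116, 0.034]
force: [0.4, 0.8, -1.2]
position: [0.4732, -0.3117, 0.0337]
force: [-0.3, 0.1, 2.8]
position: [0.4733, -0.3118, 0.0337]
force: [-2.1, 1.0, 8.8]
```

```bash
python3 -m jog '[[[0,0,-0.8],[0,0,0],1],[[0,0,-0.9],[0,0,0],0.85],[[0,0,-0.9],[0,0,0],0.7],[[0,0,-0.9],[0,0,0],0.5],[[0,0,-0.9],[0,0,0],0.4],[[0,0,-0.9],[0,0,0],0.4],[[0,0,-0.9],[0,0,0],0.4],[[0,0,-15],[0,0,0],0.4],[[0,0,-45],[0,0,0],0.4],[[0,0,-85],[0,0,0],0.4],[[0,0,-125],[0,0,0],0.4],[[0,0,-165],[0,0,0],0.4]]'
python3 -m jog '[[[60,0,-20],[0,0,0],0.4],[[60,-40,-20],[0,0,0],0.4],[[60,-40,-20],[0,0,0],0.4],[[60,-40,-20],[0,0,0],0.4],[[60,-40,-20],[0,0,0],0.4]]'|head -2
python3 - <<'E'
from h import *
sc=vision.capture("scene")[:,:,::-1];wr=vision.capture("wrist")[:,:,::-1]
u,v=w2px("scene",[.472,-.309,.03]).astype(int)
b=cv2.resize(sc[v-60:v+56,u-60:u+60],(400,386),interpolation=3)
f=cv2.resize(sc,(400,300))[:, :]
out=np.zeros((600,800,3),'uint8');out[:386,:400]=b;out[:300,400:]=f;out[300:600,400:]=cv2.resize(wr,(400,300))
cv2.imwrite("pics/fin.png",out)
E
```

```text
time_s: 23.73
position: [0.4727, -0.3112, 0.1988]
tcp_rot: [[0.987, -0.16, -0.001], [-0.16, -0.987, 0.001], [-0.001, -0.001, -1.0]]
force: [-0.3, -0.2, -1.1]
opening: 0.598
time_s: 24.15
position: [0.5382, -0.2813, 0.2169]
```

View pics/fin.png

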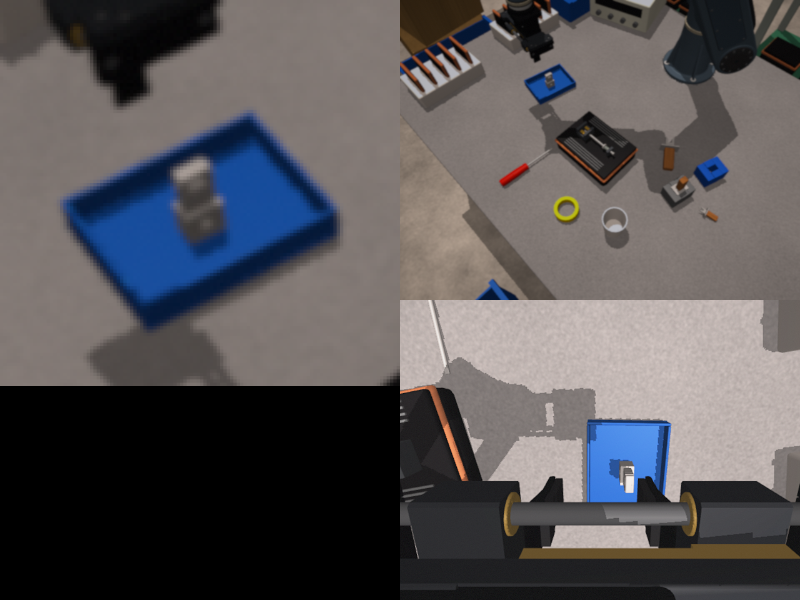

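The link stands upright in the tray, at fin (198,200). The tool is in its stand at (680,185). The tape, screwdriver and cup are where they were, and the robot is clear.

```bash
python3 -c "
from rig import bot
print(bot.hand_in())"
```

```text
the job is handed in; nothing more can be done
None
```

The job is done and handed in at about 24 s of the 72 s allowed.

- **Fork:** I took the middle-sized fork from the grey stand and straddled the bare shaft. Contact with the collar came at about y = 0.057 m.
- **Push:** I pushed the collar about 15 mm. The readings I took showed side force no higher than about 6 N, under the 15 N limit. That is close to the hard stop at 15.5 mm, but there was no force jump there.
- **Tool returned:** The fork is back upright in its stand, confirmed by a wrist picture.
- **Link:** I lifted the freed link by its grip plate and set it in the tray, with about 9 N at touch-down, then released it and backed off.

**Last checks:** The final pictures show the link upright in the tray, the tool in its stand, and the tape, screwdriver and cup apparently where they were. The gripper was open and clear of everything.

**Disagreed:** My automatic image checks for the link's release were inconclusive because the gripper moved through the view. I confirmed the release by eye in the pictures instead.

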